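Present the ball tray to the laser gauge

TASK

Pick up the small steel pouring cup and pour its five little bearing balls into the walled bin of the tray, then stand the empty cup upright on the table clear of the tray. Then lift the tray by its handle bar, never letting the big master ball roll out of its shallow pocket, and hold it level between the two heads of the laser gauge, handle bar parallel to the beam and the beam striking the middle of the master ball. Finish while still holding the tray there, still and touching nothing else; do not touch any ball with the gripper, and leave the mouse, the ring gauge and the jar alone.

Things in the scene. Friction and masses are not known exactly. Their poses are not given: they have to be found in the camera images.
- cup_center (a point): Loose open-topped cup of bare steel, 122 mm long (x), 44 mm wide (y), 40 mm high, 140 g, flat parallel sides. Point: on the mid-width, 22 mm above the underside; the back wall is 48 mm to +x, the mouth end 74 mm to -x. z up. Inside, a flat floor (3 mm thick) runs into a 25 degree ramp up to the lip at the mouth, so it empties with the mouth tipped down 40 to 50 degrees.
- cup_lip (a point): Middle of the cup's pouring lip, the top edge of the ramp: 73 mm from the cup's centre point towards the mouth (cup -x) and 11 mm above it. Same axes as the cup.
- ball0_center (a point): Centre of one of the five small loose steel bearing balls, 16 mm diameter, 17 g, lying in the cup at the start (all alike).
- ball1_center (a point): Centre of one of the five small loose steel bearing balls, 16 mm diameter, 17 g, lying in the cup at the start (all alike).
- ball2_center (a point): Centre of one of the five small loose steel bearing balls, 16 mm diameter, 17 g, lying in the cup at the start (all alike).
- ball3_center (a point): Centre of one of the five small loose steel bearing balls, 16 mm diameter, 17 g, lying in the cup at the start (all alike).
- ball4_center (a point): Centre of one of the five small loose steel bearing balls, 16 mm diameter, 17 g, lying in the cup at the start (all alike).
- tray_handle (a point): Centre of the level handle bar of a loose aluminium tray (0.32 kg). Bar 106 mm long (tray x), 12 mm wide (y), 18 mm high, its centre 66 mm above the tray's underside and over the tray's middle; a post 10 by 12 mm under each end. Tray plate 110 (x) by 170 (y) by 6 mm. Axes: x along the bar, y from the pocket (-y) to the bin (+y), z up.
- tray_pocket (a point): Where the master ball's centre sits in the tray's pocket: 45 mm to tray -y of the bar's centre and 45 mm below it. The pocket is a ring on the plate, 22 mm inside diameter, only 2.5 mm high: the ball rolls out beyond about 30 degrees of tilt. Tray axes.
- tray_bin (a point): Centre of the floor of the tray's bin: 48 mm to tray +y of the bar's centre and 60 mm below it. Open-topped box, inside 92 mm (x) by 52 mm (y), 28 mm deep, walls 4 mm. Tray axes.
- master_center (a point): Centre of the master ball: steel, 30 mm diameter, 110 g, loose in the tray's pocket, where it can shift by about 2.5 mm.
- gate_beam (a point): Middle of the thin red beam of the fixed laser gauge, 160 mm above the table. The beam (only light) runs level along this frame's x between two white heads whose faces stand 100 mm either side of this point. Heads 60 mm long (x), 64 mm wide (y), tops 195 mm above the table, on a base rail 330 by 70 by 12 mm. z up.
- mouse: Bystander: black computer mouse, 105 by 60 by 30 mm; origin at the underside.
- ring_gauge: Bystander: steel ring gauge lying flat, 70 mm outside, 40 mm hole, 22 mm high; origin at the underside.
- jar: Bystander: amber glass jar with a white cap, 56 mm diameter, 75 mm high; origin at the underside.
Things that resemble listed ones, but are neither listed nor needed, are in the scene too. What is shaped like the part that bears tray_handle but brown is not meant. What is shaped like the part that bears cup_center but green is not meant.

How it is judged:
On the way, in this order (a step that is already met when the one before it is completed fails the run):
1. all five small balls lie in the tray's bin (x of ball0_center in the frame of tray_bin between -0.046 and 0.046 m and y of ball0_center in the frame of tray_bin between -0.027 and 0.027 m and z of ball0_center in the frame of tray_bin between 0 and 0.028 m and x of ball1_center in the frame of tray_bin between -0.046 and 0.046 m and y of ball1_center in the frame of tray_bin between -0.027 and 0.027 m and z of ball1_center in the frame of tray_bin between 0 and 0.028 m and x of ball2_center in the frame of tray_bin between -0.046 and 0.046 m and y of ball2_center in the frame of tray_bin between -0.027 and 0.027 m and z of ball2_center in the frame of tray_bin between 0 and 0.028 m and x of ball3_center in the frame of tray_bin between -0.046 and 0.046 m and y of ball3_center in the frame of tray_bin between -0.027 and 0.027 m and z of ball3_center in the frame of tray_bin between 0 and 0.028 m and x of ball4_center in the frame of tray_bin between -0.046 and 0.046 m and y of ball4_center in the frame of tray_bin between -0.027 and 0.027 m and z of ball4_center in the frame of tray_bin between 0 and 0.028 m and distance between master_center and tray_pocket below 0.012 m), for 0.2 s.
2. the empty cup stands upright on the table, let go (angle between cup_center's own z axis and vertical below 0.15 rad and height (world z) of cup_center between 0.015 and 0.03 m and contact force between cup and the fingers below 0.1 N), for 0.2 s.
3. the tray is lifted with the master ball in its pocket (height (world z) of tray_pocket above 0.05 m and contact force between tray and the fingers above 1 N), for 0.2 s.
At the end, for the whole second after the job is handed in: Only the gripper carries the tray: still, level within 8 degrees, bar along the beam within 17 degrees; the master ball in its pocket, its centre within 12 mm of the beam and 40 mm of mid-gap; the five small balls in the bin; the cup let go, upright on the table (all of step 1 and all of step 2 and contact force between tray and the fingers above 1 N and contact force between tray and gate below 0.05 N and contact force between tray and cup below 0.05 N and height (world z) of tray_pocket above 0.14 m and angle between tray_handle's own z axis and vertical below 0.14 rad and linear speed of tray below 0.02 m/s and angle between the x axis of tray_handle and the x axis of gate_beam, either way round below 0.3 rad and x of master_center in the frame of gate_beam between -0.04 and 0.04 m and y of master_center in the frame of gate_beam between -0.012 and 0.012 m and z of master_center in the frame of gate_beam between -0.012 and 0.012 m); the arm keeps its last pose, push and grip.
It fails at once if the master ball leaves its pocket (distance between master_center and tray_pocket above 0.014 m).
It fails at once if the gripper touches a ball (contact force between any of master, ball0, ball1, ball2, ball3, ball4 and the fingers above 0.3 N).
It fails at once if the mouse is disturbed (distance of mouse from where it was at the start of the episode above 0.02 m).
It fails at once if the ring gauge is disturbed (distance of ring_gauge from where it was at the start of the episode above 0.02 m).
It fails at once if the jar is disturbed (distance of jar from where it was at the start of the episode above 0.02 m).
It also fails if it takes over 69 s, if anything falls off the work surface, if the arm or the gripper's body presses on something with over 40 N, if the wrist force passes 120 N, or if a joint passes its speed limit or range.

ROBOT

A 6-joint arm with a two-finger parallel gripper is mounted at the origin on the work surface. World frame = base frame: x ahead of the robot, y to its left, z up, the work surface at z = 0. Lengths are in m, angles in rad, forces in N, time in s.
With the tool pointing down it reaches from about 0.425 to 1.125 m from the base axis. Payload 14.9 kg.
Tool frame: the origin (TCP) lies midway between the tips of the shut fingers; the grasp point (between the pads) lies 19 mm behind it (ctrl.hold_point_z is the distance from the TCP to the grasp point, in m); z points along the fingers, y is the line along which they close (so a half turn about z gives the same grasp; the last joint's range is limited). The gripper opens to 91 mm and grips with 3 to 60 N. Pads are 32 mm wide; open, the fingers measure 118 mm over their backs; the gripper's body (76 mm by 178 mm) begins 60 mm behind the grasp point.
Start: joints at [-1.289, 0.379, 1.734, -0, 1.028, -0.033], TCP at [0.217, -0.666, 0.214] pointing down, gripper open.
Joint ranges: [-2.77, 2.77], [-0.74, 2.19], [0, 2.66], [-1.06, 4.2], [0.31, 2.87], [-3.08, 3.08]. Speed limits (rad/s): [1.89, 1.89, 2.39, 3.14, 3.14, 3.14].

INTERFACE

Orientations are given as a rotation vector (axis times angle).
In Python, from bench import ctrl, viewer gives the robot as it stands. The module is installed in compiled form; this text tells all that it offers.
- The arm moves only by the tool move_arm, never from a script. Its argument "rows" is a list of rows, each a list of 2 entries, a list of its own where there are three numbers: the shift along the tool's x, y, z in mm, then the turn, a rotation vector about the tool's x, y, z in rad. A call has 1 to 10 rows; each row shifts and turns the commanded pose from where the row before left it, along the tool's axes as they then stand; what a row does not reach is not made up. A row lasts 1/8 s, in which the tool goes at most 62.5 mm and 10.7 degrees, less where a joint would pass 70% of its speed; a pose out of reach is approached as far as the arm can. A call with a gripper value outside its range is refused whole. "jaw" is the closure, from -1 (fully open) to 1 (shut), set as the call begins (left out, the last holds). The fingers move at their own pace and stop on an object; "squeeze" is the grip in N (left out, the last holds). Time passes only in rows, so rows that do not move let the fingers close. It gives the time, the measured TCP pose, the force, the opening and the grip force at its end, in the units of the state.
- ctrl.observe(): the state, without advancing time (a new reading comes with each control period).
- viewer.capture(name): name is "side" or "top" or "wrist"; returns the picture (384x512x3 uint8, blue, green, red); there is no depth.
- viewer.calibration(name): a dict with "intrinsics" (3x3 intrinsics, pixels), "D" ([k1, k2, p1, p2, k3] as OpenCV has them; the pictures are not rectified), "R" (3x3) and "t" (3): a world point X has camera coordinates R X + t; the wrist camera has in their place "tool_from_camera" (4x4, takes a point from camera to tool coordinates, whose origin is the TCP and whose axes are the flange's). Camera axes: x right, y down, z forward; pixel columns grow to the right and rows downward; lengths in m; the calibration is good to about 2 mm. A picture is of the moment at which its call begins: read the wrist's pose just before it. calibration takes no time and is no camera call.
- ctrl.job_done(): hands the job in; it is judged then, once.
The state is a dict: "time": time; "joint_positions": joint angles; "joint_vel": joint speeds; "effort": joint torques, N m; "position": TCP position; "ee_rot": TCP orientation; "wrist_force": force on the tool from outside, world axes, zero at the start; "torque": the same for the moment, N m; "opening": finger opening in m; "finger_force": force on a finger pad.
Only numpy, scipy, OpenCV 4.12 (cv2) and the standard library are available. Lean on these libraries where they do the work, as an engineer would, in place of code of your own. Each camera call takes 0.05 s, during which the arm holds its last target. There are 200 camera calls.

## Working session

There is one attempt and no reset: what is moved stays moved. The work goes in short steps, Python scripts to look and compute and a tool call to move; the robot and the scene stay as the last step left them, time stands still between calls to the robot, and variables do not carry over. Pictures are saved under pics/ and viewed, at most 10 in all, crops included, and the job is handed in when it is done.

Besides the shell and the picture viewer there is one more tool, called after ">>>" in YAML: its name, and indented under it one key for each argument. move_arm: Moves the arm, as the interface text tells. Its arguments: {"type":"object","properties":{"rows":{"type":"array"},"jaw":{"type":"number"},"squeeze":{"type":"number"}},"required":["rows"]}

```bash
mkdir -p pics
python3 - <<'E'
from bench import ctrl, viewer
import cv2,numpy as np
s=ctrl.observe();print({k:np.round(v,3).tolist() for k,v in s.items()}, ctrl.hold_point_z)
for n in("side","top"):
    im=viewer.capture(n);cv2.imwrite(f"pics/{n}0.png",im)
    c=viewer.calibration(n);print(n,{k:np.round(v,3).tolist() for k,v in c.items()})
c=viewer.calibration("wrist");print({k:np.round(v,4).tolist() for k,v in c.items()})
E
```

```text
{'time': 0.0, 'joint_positions': [-1.289, 0.379, 1.735, 0.0, 1.029, -0.033], 'joint_vel': [0.0, -0.0, 0.0, -0.001, 0.001, 0.001], 'effort': [0.002, -76.371, -43.437, 0.065, 0.042, -0.0], 'position': [0.217, -0.665, 0.213], 'ee_rot': [-3.102, -0.492, 0.0], 'wrist_force': [0.388, 0.324, -0.028], 'torque': [0.036, 0.054, 0.012], 'finger_force': 0.0, 'opening': 0.091} 0.0188
side {'intrinsics': [[350.838, 0.0, 251.34], [0.0, 350.838, 190.051], [0.0, 0.0, 1.0]], 'D': [-0.102, 0.0, 0.0, 0.0, 0.0], 'R': [[-0.929, -0.371, 0.019], [-0.25, 0.587, -0.77], [0.274, -0.72, -0.638]], 't': [0.537, 0.243, 0.912]}
top {'intrinsics': [[499.12, 0.0, 256.157], [0.0, 499.12, 188.216], [0.0, 0.0, 1.0]], 'D': [-0.164, 0.0, 0.0, 0.0, 0.0], 'R': [[0.012, -1.0, 0.011], [-0.988, -0.014, -0.151], [0.151, -0.009, -0.988]], 't': [0.019, 0.571, 1.243]}
{'intrinsics': [[301.1833, 0.0, 263.2975], [0.0, 301.1833, 194.4424], [0.0, 0.0, 1.0]], 'D': [0.0118, 0.0, 0.0, 0.0, 0.0], 'tool_from_camera': [[0.0002, -0.955, -0.2966, 0.0855], [1.0, -0.0001, 0.0009, -0.0018], [-0.0009, -0.2966, 0.955, -0.1706], [0.0, 0.0, 0.0, 1.0]]}
```

View pics/top0.png

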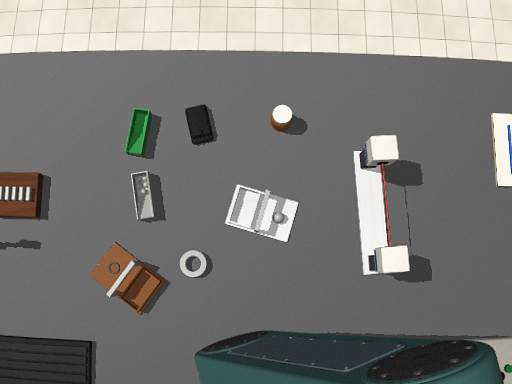

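View pics/side0.png

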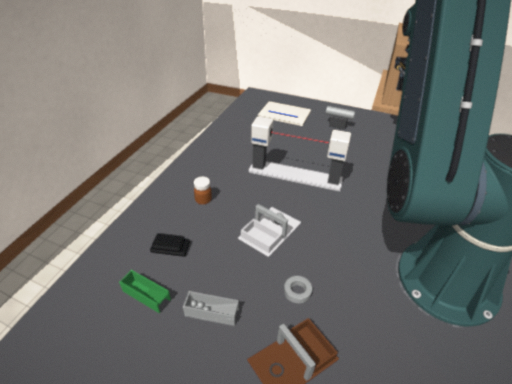

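Candidates for the cup are the steel cup at top (144,196) and the green one at (138,132), so I choose steel. For the tray they are the silver one at (262,213) and the brown one at (128,277), so I choose silver. The laser gauge runs between (382,150) and (395,260). Next I check the choice in a close crop.

```bash
cat > h.py <<'E'
from bench import ctrl, viewer
import cv2,numpy as np
from scipy.spatial.transform import Rotation as Ro
def cam(n,s=None):
    c=viewer.calibration(n);K=np.array(c["intrinsics"]);D=np.array(c["D"])
    if n=="wrist":
        s=s or ctrl.observe();T=np.eye(4);T[:3,:3]=Ro.from_rotvec(s["ee_rot"]).as_matrix();T[:3,3]=s["position"]
        M=np.linalg.inv(T@np.array(c["tool_from_camera"]));return K,D,M[:3,:3],M[:3,3]
    return K,D,np.array(c["R"]),np.array(c["t"])
def ray(C,px,z):
    K,D,R,t=C;u=cv2.undistortPoints(np.float64(px).reshape(-1,1,2),K,D).reshape(-1,2)
    d=np.c_[u,np.ones(len(u))]@R; o=-R.T@t
    return o+d*((z-o[2])/d[:,2])[:,None]
def proj(C,P):
    K,D,R,t=C;return cv2.projectPoints(np.float64(P).reshape(-1,1,3),cv2.Rodrigues(R)[0],t,K,D)[0].reshape(-1,2)
E
python3 - <<'E'
import cv2,numpy as np
a=cv2.imread("pics/top0.png")
x=cv2.resize(a[155:235,105:165],None,fx=6,fy=6,interpolation=cv2.INTER_CUBIC)
y=cv2.resize(a[173:253,217:307],None,fx=4.7,fy=6,interpolation=cv2.INTER_CUBIC)
y=cv2.resize(a[173:253,217:307],None,fx=4.7,fy=4.7,interpolation=cv2.INTER_CUBIC)
o=np.zeros((480,790,3),np.uint8);o[:480,:360]=x;o[:376,365:365+423]=y
cv2.imwrite("pics/crop0.png",o)
E
```

```text
(no output)
```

View pics/crop0.png

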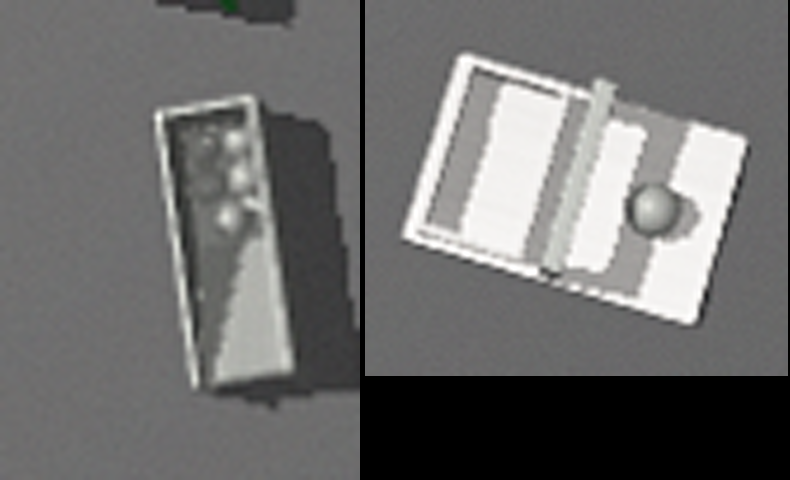

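The crop shows the steel cup with its back wall and balls at the top (far end) and its mouth towards the robot. It also shows the silver tray with its bin left (+y), bar at (577,175) and master ball at (655,208). Both choices are confirmed.

Run:
```python
from h import *
C=cam("top");S=cam("side")
p=lambda c:np.array(c)/6+[105,155]-.4
q=lambda c:(np.array(c)-[365,0])/4.7+[217,173]-.4
bl,br,ml,mr=[ray(C,[p(c)],.04)[0] for c in((157,112),(257,97),(195,385),(293,373))]
print("cup corners",np.round([bl,br,ml,mr],4),"len",np.linalg.norm(bl-ml),np.linalg.norm(br-mr),"wid",np.linalg.norm(bl-br),np.linalg.norm(ml-mr))
ax=(bl+br-ml-mr)/2;print("yaw cup x",np.arctan2(ax[1],ax[0]));u=ax/np.linalg.norm(ax)
print("cup center",(bl+br)/2-.048*u,(ml+mr)/2+.074*u)
pr=ray(C,[q((747,136)),q((699,324))],.006)
e=ray(C,[q((602,80)),q((551,272))],.075);b=ray(C,[q((655,208))],.021)[0]
print("bar",e,np.linalg.norm(e[0]-e[1]),"mid",e.mean(0),"yaw",np.arctan2(*(e[0]-e[1])[1::-1]))
print("plate edge",pr,np.linalg.norm(pr[0]-pr[1]));x=pr[0]-pr[1];x/=np.linalg.norm(x);y=np.array([-x[1],x[0],0])
print("mid from plate",pr.mean(0)+.085*y,np.arctan2(x[1],x[0]),"master",b,"mid from master",b+.045*y)
for n,c in(("top",C),("side",S)):
    a=cv2.imread(f"pics/{n}0.png").astype(int);m=(a[...,2]-np.maximum(a[...,0],a[...,1])>70)
    ys,xs=np.nonzero(m);k=(xs>370)&(xs<400)&(ys>150)&(ys<265) if n=="top" else (xs>265)&(xs<335)&(ys<150)&(ys>120)
    xs,ys=xs[k],ys[k];i,j=np.argsort(ys if n=="top" else xs)[[0,-1]]
    l=cv2.fitLine(np.float32(np.c_[xs,ys]),cv2.DIST_L2,0,.01,.01).ravel()
    g=lambda x0,y0:l[2:]+l[:2]*((x0-l[2])*l[0]+(y0-l[3])*l[1])
    w=ray(c,[g(xs[i],ys[i]),g(xs[j],ys[j])],.16)
    print(n,"beam",k.sum(),w,np.linalg.norm(w[0]-w[1]),np.arctan2(*(w[0]-w[1])[1::-1]),w.mean(0))
```

```text
cup corners [[0.6058 0.3547 0.04  ]
 [0.613  0.3108 0.04  ]
 [0.4869 0.3322 0.04  ]
 [0.4929 0.2898 0.04  ]] len 0.12102096275745798 0.1219690213087668 wid 0.04451214666481102 0.042866676994482024
yaw cup x 0.17997848973883387
cup center [0.56219536 0.32416708 0.04      ] [0.56269505 0.324258   0.04      ]
bar [[ 0.56233163 -0.00069504  0.075     ]
 [ 0.45941666  0.02529622  0.075     ]] 0.10614629919899886 mid [0.51087414 0.01230059 0.075     ] yaw -0.24737803805224973
plate edge [[ 0.54194804 -0.08482965  0.006     ]
 [ 0.43605826 -0.05817704  0.006     ]] 0.10919252322976065
mid from plate [0.50975065 0.01092566 0.006     ] -0.24657936160276134 master [ 0.49920621 -0.0323897   0.021     ] mid from master [0.51019018 0.01124919 0.021     ]
top beam 105 [[ 0.61775183 -0.27303968  0.16      ]
 [ 0.42255346 -0.28744529  0.16      ]] 0.1957292072130107 0.07366630615697538 [ 0.52015264 -0.28024248  0.16      ]
side beam 15 [[ 0.58074124 -0.27505668  0.16      ]
 [ 0.43037188 -0.28627136  0.16      ]] 0.15078697627407153 0.07444307396011803 [ 0.50555656 -0.28066402  0.16      ]
```

Fixes agree with the sizes given:
- **Cup:** (0.562, 0.324), yaw 0.18, mouth towards the robot.
- **Tray:** bar at (0.510, 0.0115), yaw −0.247.
- **Beam:** middle at about (0.520, −0.280), yaw 0.074.

I set off now, rising first to clear the gauge.

>>> move_arm:
  rows:
    - [[0,0,-50],[0,0,0]]
    - [[0,0,-50],[0,0,0]]
    - [[55,-20,-4],[0,0,0]]
    - [[55,-25,-4],[0,0,0]]
    - [[55,-28,-4],[0,0,0]]
    - [[55,-28,-4],[0,0,0]]
    - [[55,-28,0],[0,0,0]]
    - [[55,-28,0],[0,0,0]]
    - [[55,-28,0],[0,0,0]]
    - [[55,-28,0],[0,0,0]]
  jaw: -1

```text
time: 1.35
position: [0.5702, -0.3251, 0.3298]
ee_rot: [-3.103, -0.492, 0.0]
wrist_force: [0.9, -0.8, 0.4]
opening: 0.0907
finger_force: 0.0
```

```bash
cat >> h.py <<'E'
def pose():
    s=ctrl.observe();return np.array(s["position"]),Ro.from_rotvec(s["ee_rot"]),s
def down(yaw):  # tool down, tool x at world yaw
    c,s=np.cos(yaw),np.sin(yaw);return Ro.from_matrix(np.array([[c,s,0],[s,-c,0],[0,0,-1]]))
def goto(P,Rt):
    p,R,s=pose();d=R.inv().apply(np.array(P)-p)*1000;r=(R.inv()*Rt).as_rotvec()
    print("t",round(s["time"],2),"shift",d.round(1),"turn",r.round(3),"j",np.round(s["joint_positions"],2));return d,r
E
python3 -c "
from h import *
goto([.5625,.3242,.22],down(.18))"
```

```text
t 1.35 shift [ 193.7 -619.8  109.9] turn [-0.     0.     0.135] j [-0.55  0.2   1.75 -0.    1.2   0.7 ]
```

>>> move_arm:
  rows:
    - [[19,-60,0],[0,0,0]]
    - [[19,-60,0],[0,0,0]]
    - [[19,-60,0],[0,0,0]]
    - [[19,-60,10],[0,0,0]]
    - [[19,-60,10],[0,0,0]]
    - [[19,-60,10],[0,0,0]]
    - [[19,-60,10],[0,0,0]]
    - [[19,-60,10],[0,0,0]]
    - [[19,-60,10],[0,0,0]]
    - [[19,-60,10],[0,0,0.135]]

```text
time: 2.6
position: [0.5637, 0.2947, 0.2608]
ee_rot: [3.129, 0.278, -0.0]
wrist_force: [0.7, 0.0, 0.1]
opening: 0.0912
finger_force: 0.0
```

Run:
```python
from h import *
d,r=goto([.5625,.3242,.22],down(.18))
C=cam("wrist");a=viewer.capture("wrist");cv2.imwrite("pics/w1.png",a)
```

```text
t 2.6 shift [  4.1 -29.2  40.8] turn [ 0.     0.    -0.003] j [ 0.45  0.23  1.84 -0.    1.07  1.84]
```

View pics/w1.png

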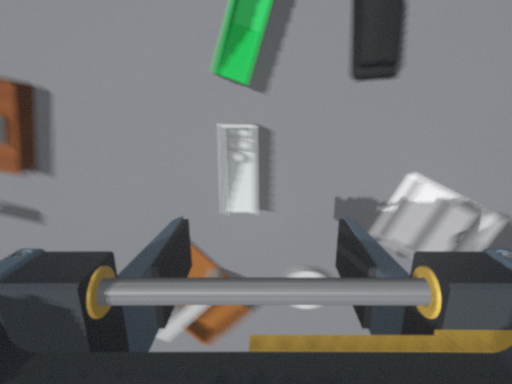

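The wrist view shows the steel cup at (218–260, 124–213), square to the gripper. I check that fix and compute the descent.

Run:
```python
from h import *
C=cam("wrist")
w=ray(C,[(218,124),(258,124),(219,213),(260,213)],.04);print(w.round(4));b=w[:2].mean(0);m=w[2:].mean(0);u=(b-m)/np.linalg.norm(b-m)
print(np.linalg.norm(b-m),"yaw",np.arctan2(u[1],u[0]),"ctr",b-.048*u,m+.074*u)
goto([.5625,.3242,.10],down(.18))
```

```text
[[0.6093 0.3678 0.04  ]
 [0.6177 0.318  0.04  ]
 [0.4902 0.3517 0.04  ]
 [0.4997 0.2958 0.04  ]]
0.12007624534246875 yaw 0.1602155301727055 ctr [0.56612195 0.33526105 0.04      ] [0.56802107 0.33556795 0.04      ]
t 2.65 shift [  3.8 -23.7 159.5] turn [-0.001  0.001 -0.012] j [0.45 0.23 1.84 0.   1.07 1.85]
```

>>> move_arm:
  rows:
    - [[4,-24,20],[0,0,-0.012]]
    - [[0,0,50],[0,0,0]]
    - [[0,0,20],[0,0,0]]
    - [[0,0,0],[0,0,0]]
    - [[0,0,0],[0,0,0]]

```text
time: 3.28
position: [0.5647, 0.3172, 0.173]
ee_rot: [-3.127, -0.3, -0.003]
wrist_force: [0.7, 0.2, 0.4]
opening: 0.0913
finger_force: 0.0
```

Run:
```python
from h import *
C=cam("wrist");a=viewer.capture("wrist");cv2.imwrite("pics/w2.png",a)
p=proj(C,[[.5625,.3242,.04]])[0];print(p)
u=np.array([np.cos(.18),np.sin(.18),0]);v=np.array([-u[1],u[0],0]);c=np.array([.5625,.3242,.04])
q=proj(C,[c+.048*u+.022*v,c+.048*u-.022*v,c-.074*u-.022*v,c-.074*u+.022*v])
cv2.polylines(a,[q.round().astype(int)],True,(0,0,255),1);cv2.imwrite("pics/w2o.png",a)
goto([.5625,.3242,.1],down(.18))
```

```text
[257.96212826 187.18109261]
t 3.33 shift [-1.1 -7.2 73.1] turn [-0.001 -0.002  0.011] j [0.48 0.35 1.86 0.   0.93 1.86]
```

View pics/w2o.png

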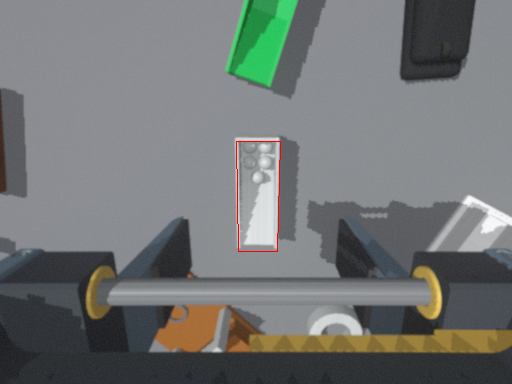

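The projected cup outline sits on the image to within about 2 px, so I descend and grip.

>>> move_arm:
  rows:
    - [[1,-7,10],[0,0,0.01]]
    - [[0,0,40],[0,0,0]]
    - [[0,0,40],[0,0,0]]
    - [[0,0,40],[0,0,0]]
    - [[0,0,25],[0,0,0]]
    - [[0,0,11],[0,0,0]]
    - [[0,0,0],[0,0,0]]
    - [[0,0,0],[0,0,0]]

```text
time: 4.32
position: [0.5642, 0.3245, 0.0064]
ee_rot: [-3.128, -0.285, -0.002]
wrist_force: [0.1, 0.7, 0.6]
opening: 0.0912
finger_force: 0.0
```

>>> move_arm:
  rows:
    - [[0,0,0],[0,0,0]]
    - [[0,0,0],[0,0,0]]
    - [[0,0,0],[0,0,0]]
    - [[0,0,0],[0,0,0]]
    - [[0,0,0],[0,0,0]]
    - [[0,0,0],[0,0,0]]
  jaw: 1
  squeeze: 30

```text
time: 5.08
position: [0.5634, 0.3241, 0.0053]
ee_rot: [3.129, 0.285, -0.0]
wrist_force: [-0.1, -0.7, 0.5]
opening: 0.0437
finger_force: 30.0
```

Gripped at 43.7 mm. I lift, then turn the cup so its mouth points away from the robot; the wrist range would not allow pouring towards the robot.

>>> move_arm:
  rows:
    - [[0,0,-10],[0,0,0]]
    - [[0,0,-30],[0,0,0]]
    - [[0,0,-45],[0,0,0]]
    - [[0,0,-45],[0,0,0]]
    - [[0,0,-40],[0,0,0]]
    - [[0,0,-20],[0,0,-0.06]]
    - [[0,0,-10],[0,0,-0.12]]
    - [[0,0,0],[0,0,-0.15]]
    - [[0,0,0],[0,0,-0.15]]
    - [[0,0,0],[0,0,-0.15]]

```text
time: 6.32
position: [0.5632, 0.324, 0.2058]
ee_rot: [-2.883, -1.248, -0.0]
wrist_force: [0.0, -0.4, -2.1]
opening: 0.0439
finger_force: 30.0
```

>>> move_arm:
  rows:
    - [[0,0,0],[0,0,-0.15]]
    - [[0,0,0],[0,0,-0.15]]
    - [[0,0,0],[0,0,-0.15]]
    - [[0,0,0],[0,0,-0.15]]
    - [[0,0,0],[0,0,-0.15]]
    - [[0,0,0],[0,0,-0.15]]
    - [[0,0,0],[0,0,-0.15]]
    - [[0,0,0],[0,0,-0.15]]
    - [[0,0,0],[0,0,-0.15]]
    - [[0,0,0],[0,0,-0.15]]

```text
time: 7.58
position: [0.5632, 0.324, 0.2057]
ee_rot: [1.259, 2.878, 0.0]
wrist_force: [-0.0, 0.1, -2.8]
opening: 0.0438
finger_force: 30.0
```

>>> move_arm:
  rows:
    - [[0,0,0],[0,0,-0.15]]
    - [[0,0,0],[0,0,-0.15]]
    - [[0,0,0],[0,0,-0.15]]
    - [[0,0,0],[0,0,-0.1]]
    - [[0,0,0],[0,0,-0.034]]
    - [[0,0,0],[0,0,0]]
    - [[0,0,0],[0,0,0]]

```text
time: 8.45
position: [0.5634, 0.3241, 0.2054]
ee_rot: [0.387, 3.118, 0.0]
wrist_force: [0.6, 0.6, -1.7]
opening: 0.0441
finger_force: 30.0
```

```bash
cat >> h.py <<'E'
L=np.array([-.072,0,-.0278]);xt=np.array([np.cos(-.247),np.sin(-.247),0]);yt=np.array([-xt[1],xt[0],0])
H=np.array([.510,.0115,.066]);BIN=H+.048*yt-[0,0,.06]
def lip():
    p,R,s=pose();l=p+R.apply(L);d=l-BIN;return [d@xt,d@yt,l[2]],R
E
python3 - <<'E'
from h import *
lipT=BIN-.008*xt+.001*yt;lipT[2]=.125
R=down(2.894);goto(lipT-R.apply(L),R)
d=Ro.from_rotvec([0,.1,0]);print("per .1 rad tilt shift mm",(L-d.apply(L))*1000,"0.05",(L-Ro.from_rotvec([0,.05,0]).apply(L))*1000)
E
```

```text
t 8.45 shift [  55.3 -267.1  108.2] turn [ 0. -0.  0.] j [ 0.49  0.31  1.84  0.    0.99 -0.84]
per .1 rad tilt shift mm [ 2.41566888  0.         -7.3268902 ] 0.05 [ 1.29943965  0.         -3.63324295]
```

>>> move_arm:
  rows:
    - [[3,-15,0],[0,0,0]]
    - [[6,-30,0],[0,0,0]]
    - [[8,-38,0],[0,0,0]]
    - [[8,-38,10],[0,0,0]]
    - [[8,-38,15],[0,0,0]]
    - [[8,-38,20],[0,0,0]]
    - [[7,-35,20],[0,0,0]]
    - [[5,-25,20],[0,0,0]]
    - [[2,-10,15],[0,0,0]]
    - [[0,0,8],[0,0,0]]

```text
time: 9.7
position: [0.4449, 0.0782, 0.0968]
ee_rot: [-0.387, -3.117, 0.0]
wrist_force: [-0.2, 0.3, -1.3]
opening: 0.0442
finger_force: 30.0
```

>>> move_arm:
  rows:
    - [[2.4,0,-7.3],[0,0.1,0]]
    - [[2.4,0,-7.3],[0,0.1,0]]
    - [[2.4,0,-7.3],[0,0.1,0]]
    - [[0,0,0],[0,0,0]]
    - [[0,0,0],[0,0,0]]

```text
time: 10.32
position: [0.4402, 0.08, 0.1193]
ee_rot: [-0.348, -2.824, -0.052]
wrist_force: [-0.4, -0.4, -2.2]
opening: 0.0437
finger_force: 30.0
```

Run:
```python
from h import *
l,R=lip();print(np.round(l,4),R.as_matrix().round(3))
lipT=BIN-.008*xt+.001*yt;lipT[2]=.064
Rt=down(2.894)*Ro.from_rotvec([0,.3,0]);goto(lipT-Rt.apply(L),Rt)
for n in("top","side"):
    a=viewer.capture(n);cv2.imwrite(f"pics/{n}1.png",a)
a=cv2.imread("pics/top1.png")[120:300,150:350];b=cv2.imread("pics/side1.png")[150:330,180:380]
cv2.imwrite("pics/c1.png",cv2.resize(np.hstack([a,b]),None,fx=2,fy=2))
```

```text
[-0.0075  0.0015  0.1248] [[-0.927  0.243 -0.285]
 [ 0.232  0.97   0.071]
 [ 0.294 -0.    -0.956]]
t 10.32 shift [-17.3  -0.3  58.1] turn [-0.001  0.002  0.002] j [ 0.07  0.26  2.14  0.11  1.03 -1.32]
```

View pics/c1.png

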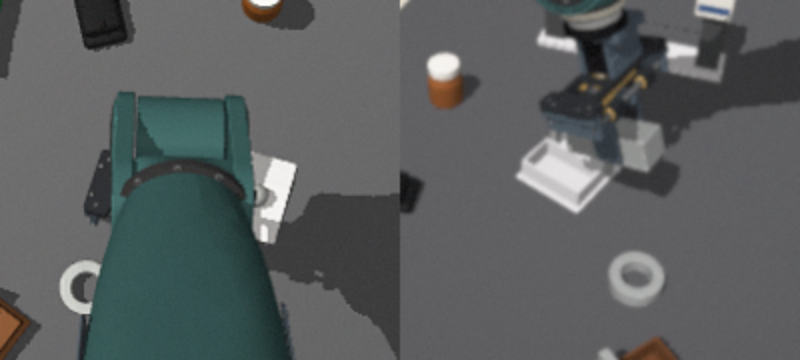

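The lip sits 8 mm short of the bin centre at z 0.125, with the master ball still in its pocket. I lower the lip to 0.07 and tip slowly about it.

>>> move_arm:
  rows:
    - [[-4,0,13],[0,0,0]]
    - [[-6,0,19],[0,0,0]]
    - [[-4,0,13],[0,0,0]]
    - [[-2,0,7],[0,0,0]]
    - [[0,0,0],[0,0,0]]
    - [[1.3,0,-3.6],[0,0.05,0]]
    - [[1.3,0,-3.6],[0,0.05,0]]
    - [[1,0,-2.9],[0,0.04,0]]
    - [[0.8,0,-2.2],[0,0.03,0]]
    - [[0.8,0,-2.2],[0,0.03,0]]

```text
time: 11.68
position: [0.4409, 0.0796, 0.081]
ee_rot: [-0.324, -2.623, -0.083]
wrist_force: [-0.2, 1.3, -2.8]
opening: 0.0437
finger_force: 30.0
```

```bash
python3 -c "
from h import *
l,R=lip();print(np.round(l,4),np.arccos(-R.as_matrix()[2,2]));print(np.round(pose()[2]['joint_positions'],2),pose()[2]['wrist_force'])"
```

```text
[-0.0072  0.0012  0.0708] 0.5008984995077962
[ 0.04  0.43  2.05  0.15  1.15 -1.38] [-0.17814047  1.30767792 -2.82402195]
```

>>> move_arm:
  rows:
    - [[0.5,0,-1.8],[0,0.03,0]]
    - [[0.5,0,-1.8],[0,0.03,0]]
    - [[0.5,0,-1.8],[0,0.03,0]]
    - [[0.5,0,-1.8],[0,0.03,0]]
    - [[0.5,0,-1.8],[0,0.03,0]]
    - [[0.5,0,-1.8],[0,0.03,0]]
    - [[0.5,0,-1.8],[0,0.03,0]]
    - [[0.5,0,-1.8],[0,0.03,0]]
    - [[0.7,0,-2.2],[0,0.03,0]]
    - [[0.7,0,-2.2],[0,0.03,0]]

```text
time: 12.92
position: [0.4475, 0.0779, 0.0991]
ee_rot: [-0.287, -2.325, -0.122]
wrist_force: [0.4, -0.0, -2.0]
opening: 0.0437
finger_force: 30.0
```

>>> move_arm:
  rows:
    - [[0.8,0,-2.2],[0,0.03,0]]
    - [[0.8,0,-2.2],[0,0.03,0]]
    - [[0,0,0],[0,0,0]]
    - [[0,0,0],[0,0,0]]
    - [[0,0,0],[0,0,0]]
    - [[0,0,0],[0,0,0]]

```text
time: 13.68
position: [0.4494, 0.0774, 0.1032]
ee_rot: [-0.28, -2.268, -0.128]
wrist_force: [1.0, -0.4, -0.5]
opening: 0.0439
finger_force: 30.0
```

```bash
python3 -c "
from h import *
l,R=lip();print(np.round(l,4),np.arccos(-R.as_matrix()[2,2]));print(np.round(pose()[2]['joint_positions'],2),pose()[2]['wrist_force'])
a=viewer.capture('side');b=viewer.capture('wrist');cv2.imwrite('pics/s2.png',np.hstack([cv2.resize(a[150:330,180:380],None,fx=2,fy=2),cv2.resize(b,(400,360))]))"
```

```text
[-0.0068  0.0012  0.0668] 0.8598210924152108
[ 0.01  0.58  1.89  0.19  1.52 -1.41] [ 1.01062661 -0.35939328 -0.53990276]
```

View pics/s2.png

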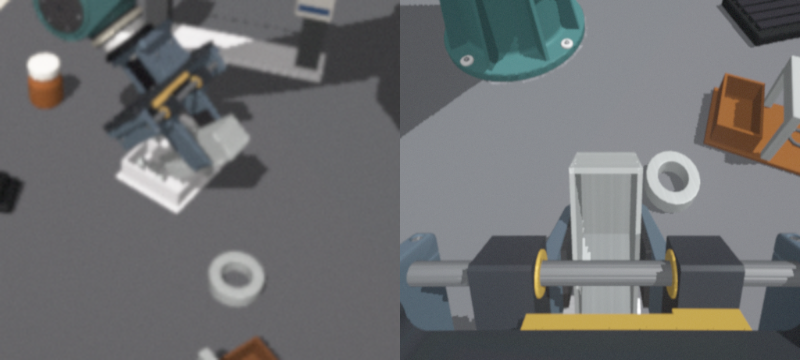

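The wrist view shows the cup emptied as far as is visible. I rise straight up, still tilted, and check the bin.

>>> move_arm:
  rows:
    - [[6,0,-5],[0,0,0]]
    - [[12,0,-10],[0,0,0]]
    - [[15,0,-13],[0,0,0]]
    - [[15,0,-13],[0,0,0]]
    - [[12,0,-10],[0,0,0]]
    - [[6,0,-5],[0,0,0]]
    - [[0,0,0],[0,0,0]]
    - [[0,0,0],[0,0,0]]

```text
time: 14.78
position: [0.4486, 0.0776, 0.1892]
ee_rot: [-0.28, -2.267, -0.128]
wrist_force: [-0.3, 0.4, -1.5]
opening: 0.044
finger_force: 30.0
```

```bash
python3 -c "
from h import *
print(pose()[2]['wrist_force'])
a=viewer.capture('side');b=viewer.capture('wrist');cv2.imwrite('pics/s3.png',np.hstack([cv2.resize(a[195:265,225:315],None,fx=5,fy=5,interpolation=cv2.INTER_CUBIC),cv2.resize(b[150:384,150:350],(300,350))]))"
```

```text
[-0.32099555  0.35541082 -1.48490866]
```

View pics/s3.png

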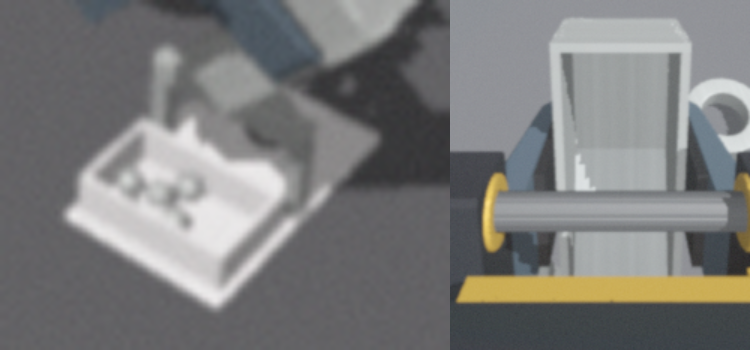

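The bin holds the balls, and the wrist load of about 1.4 N matches the bare cup. I level the cup and take it back to its old spot.

>>> move_arm:
  rows:
    - [[0,0,0],[0,-0.06,0]]
    - [[0,0,0],[0,-0.12,0]]
    - [[0,0,0],[0,-0.14,0]]
    - [[0,0,0],[0,-0.14,0]]
    - [[0,0,0],[0,-0.14,0]]
    - [[0,0,0],[0,-0.14,0]]
    - [[0,0,0],[0,-0.12,0]]
    - [[0,0,0],[0,0,0]]
    - [[0,0,0],[0,0,0]]

```text
time: 16.0
position: [0.4491, 0.0776, 0.1897]
ee_rot: [-0.385, -3.116, -0.0]
wrist_force: [0.5, 0.2, -1.6]
opening: 0.0437
finger_force: 30.0
```

```bash
python3 -c "
from h import *
goto([.5634,.3241,.0065],down(2.894))"
```

```text
t 16.0 shift [-51.3 266.9 183.1] turn [-0.    -0.002  0.002] j [ 0.12  0.02  2.23  0.    0.9  -1.21]
```

>>> move_arm:
  rows:
    - [[-3,20,0],[0,0,0]]
    - [[-5,42,0],[0,0,0]]
    - [[-6,48,0],[0,0,0]]
    - [[-6,48,10],[0,0,0]]
    - [[-6,48,20],[0,0,0]]
    - [[-5,36,35],[0,0,0]]
    - [[-3,20.5,45],[0,0,0]]
    - [[0,0,35],[0,0,0]]
    - [[0,0,20],[0,0,0]]
    - [[0,0,10],[0,0,0]]

```text
time: 17.25
position: [0.5458, 0.3235, 0.0135]
ee_rot: [-0.386, -3.116, 0.001]
wrist_force: [-0.9, 0.1, -0.9]
opening: 0.0438
finger_force: 30.0
```

>>> move_arm:
  rows:
    - [[0,0,5],[0,0,0]]
    - [[0,0,3.5],[0,0,0]]
    - [[0,0,0],[0,0,0]]
    - [[0,0,0],[0,0,0]]

```text
time: 17.75
position: [0.546, 0.3241, 0.0068]
ee_rot: [0.385, 3.117, 0.001]
wrist_force: [-0.2, 0.3, -1.1]
opening: 0.0438
finger_force: 30.0
```

Still carrying about 1.1 N, so I lower it a touch more and release.

>>> move_arm:
  rows:
    - [[0,0,1.2],[0,0,0]]
    - [[0,0,0],[0,0,0]]
    - [[0,0,0],[0,0,0]]

```text
time: 18.12
position: [0.546, 0.3241, 0.0052]
ee_rot: [0.385, 3.118, 0.001]
wrist_force: [0.5, -0.3, 3.5]
opening: 0.0437
finger_force: 30.0
```

>>> move_arm:
  rows:
    - [[0,0,0],[0,0,0]]
    - [[0,0,0],[0,0,0]]
    - [[0,0,0],[0,0,0]]
    - [[0,0,0],[0,0,0]]
    - [[0,0,0],[0,0,0]]
  jaw: -1

```text
time: 18.75
position: [0.5457, 0.3239, 0.0049]
ee_rot: [-0.385, -3.118, 0.0]
wrist_force: [0.1, 0.1, 0.1]
opening: 0.0898
finger_force: 0.0
```

>>> move_arm:
  rows:
    - [[0,0,-15],[0,0,0]]
    - [[0,0,-40],[0,0,0]]
    - [[0,0,-55],[0,0,0]]
    - [[0,0,-55],[0,0,0]]
    - [[0,0,-30],[0,0,0]]
    - [[0,0,0],[0,0,0]]

```text
time: 19.5
position: [0.5469, 0.3246, 0.2037]
ee_rot: [0.385, 3.114, 0.005]
wrist_force: [-0.7, 0.6, -0.4]
opening: 0.0913
finger_force: 0.0
```

```bash
python3 -c "
from h import *
goto(H+[0,0,.12],down(2.894))
a=viewer.capture('top');cv2.imwrite('pics/top3.png',cv2.resize(a[90:300,100:330],None,fx=3,fy=2.8))
"
```

```text
t 19.5 shift [ -40.3 -312.7   16.8] turn [0.004 0.004 0.002] j [ 0.5   0.29  1.88 -0.    0.97 -0.83]
```

>>> move_arm:
  rows:
    - [[-3,-20,0],[0,0,0]]
    - [[-5,-42,0],[0,0,0]]
    - [[-6,-50,0],[0,0,0]]
    - [[-6,-50,0],[0,0,0]]
    - [[-6,-50,0],[0,0,0]]
    - [[-6,-50,5],[0,0,0]]
    - [[-5,-35,6],[0,0,0]]
    - [[-3,-15.7,6],[0,0,0]]
    - [[0,0,0],[0,0,0]]
    - [[0,0,0],[0,0,0]]
  jaw: -0.1

```text
time: 20.8
position: [0.5084, 0.0116, 0.1828]
ee_rot: [-0.384, -3.118, -0.0]
wrist_force: [0.1, -0.1, -1.0]
opening: 0.05
finger_force: 0.0
```

```bash
python3 -c "
from h import *
C=cam('wrist');a=viewer.capture('wrist');goto(H-[0,0,.0188],down(2.894))
h=H+[0,0,.009]
q=proj(C,[h+.053*xt+.006*yt,h+.053*xt-.006*yt,h-.053*xt-.006*yt,h-.053*xt+.006*yt]);print(q.round())
cv2.polylines(a,[q.round().astype(int)],True,(0,0,255),1)
f=h-[0,0,.069]
q=proj(C,[f+.055*xt+.085*yt,f+.055*xt-.085*yt,f-.055*xt-.085*yt,f-.055*xt+.085*yt])
cv2.polylines(a,[q.round().astype(int)],True,(0,255,0),1)
t=cv2.imread('pics/top3.png')
cv2.imwrite('pics/w4.png',np.hstack([a[100:,120:420],cv2.resize(t,(int(690*284/588),284))]))
"
```

```text
t 20.85 shift [-1.500e+00  1.000e-01  1.358e+02] turn [ 0.    -0.     0.003] j [-0.02  0.12  2.13  0.    0.89 -1.35]
[[267. 244.]
 [256. 244.]
 [255. 139.]
 [268. 139.]]
```

View pics/w4.png

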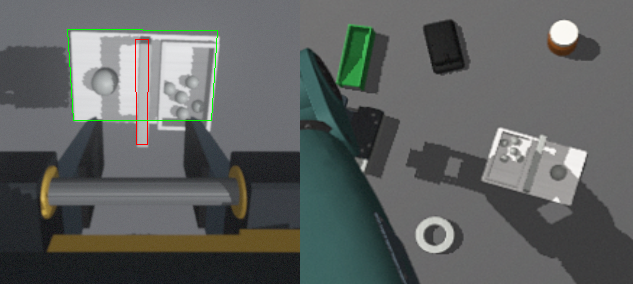

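All five balls lie in the bin, the master ball is in its pocket, and the predicted bar outline (red) sits on the bar. I descend and grip.

>>> move_arm:
  rows:
    - [[-1.5,0,15],[0,0,0]]
    - [[0,0,30],[0,0,0]]
    - [[0,0,35],[0,0,0]]
    - [[0,0,30],[0,0,0]]
    - [[0,0,18],[0,0,0]]
    - [[0,0,7.5],[0,0,0]]
    - [[0,0,0],[0,0,0]]
    - [[0,0,0],[0,0,0]]

```text
time: 21.85
position: [0.5105, 0.0105, 0.0483]
ee_rot: [0.385, 3.117, 0.0]
wrist_force: [-0.2, -0.3, 0.9]
opening: 0.0501
finger_force: 0.0
```

>>> move_arm:
  rows:
    - [[0,0,0],[0,0,0]]
    - [[0,0,0],[0,0,0]]
    - [[0,0,0],[0,0,0]]
    - [[0,0,0],[0,0,0]]
    - [[0,0,0],[0,0,0]]
    - [[0,0,0],[0,0,0]]
  jaw: 1
  squeeze: 25

```text
time: 22.6
position: [0.5099, 0.0105, 0.0475]
ee_rot: [0.385, 3.118, 0.0]
wrist_force: [0.0, 0.9, 1.7]
opening: 0.0118
finger_force: 25.0
```

>>> move_arm:
  rows:
    - [[0,0,0],[0,0,0]]
    - [[0,0,0],[0,0,0]]
    - [[0,0,0],[0,0,0]]
  squeeze: 50

```text
time: 22.98
position: [0.5099, 0.0105, 0.0475]
ee_rot: [0.385, 3.118, 0.0]
wrist_force: [-0.9, 1.8, 4.2]
opening: 0.0121
finger_force: 50.0
```

>>> move_arm:
  rows:
    - [[0,0,-2],[0,0,0]]
    - [[0,0,-5],[0,0,0]]
    - [[0,0,-10],[0,0,0]]
    - [[0,0,-10],[0,0,0]]
    - [[0,0,-5],[0,0,0]]
    - [[0,0,-2],[0,0,0]]
    - [[0,0,0],[0,0,0]]
    - [[0,0,0],[0,0,0]]

```text
time: 23.98
position: [0.5097, 0.0105, 0.0812]
ee_rot: [-0.385, -3.117, 0.0]
wrist_force: [0.0, -0.0, -5.2]
opening: 0.012
finger_force: 50.0
```

Load of 5.2 N matches the full tray. I rise to gauge height, turn the bar to the beam's direction, then slide in between the heads.

>>> move_arm:
  rows:
    - [[0,0,-5],[0,0,0]]
    - [[0,0,-15],[0,0,0]]
    - [[0,0,-22],[0,0,0]]
    - [[0,0,-22],[0,0,0]]
    - [[0,0,-20],[0,0,0]]
    - [[0,0,-12],[0,0,0]]
    - [[0,0,-6],[0,0,0]]
    - [[0,0,-3],[0,0,0]]
    - [[0,0,0],[0,0,0]]

```text
time: 25.1
position: [0.5097, 0.0105, 0.1862]
ee_rot: [-0.385, -3.117, 0.0]
wrist_force: [-0.5, 0.3, -4.5]
opening: 0.0119
finger_force: 50.0
```

>>> move_arm:
  rows:
    - [[0,0,0],[0,0,-0.02]]
    - [[0,0,0],[0,0,-0.04]]
    - [[0,0,0],[0,0,-0.05]]
    - [[0,0,0],[0,0,-0.05]]
    - [[0,0,0],[0,0,-0.05]]
    - [[0,0,0],[0,0,-0.05]]
    - [[0,0,0],[0,0,-0.04]]
    - [[0,0,0],[0,0,-0.02]]
    - [[0,0,0],[0,0,0]]
    - [[0,0,0],[0,0,0]]

```text
time: 26.35
position: [0.5099, 0.0105, 0.1864]
ee_rot: [0.116, -3.139, -0.0]
wrist_force: [-0.1, 0.5, -4.7]
opening: 0.0117
finger_force: 50.0
```

```bash
python3 -c "
from h import *
goto([.5157,-.2354,.1867],down(.074+np.pi))"
```

```text
t 26.35 shift [  12.3 -245.7   -0.3] turn [ 0. -0. -0.] j [-0.03  0.12  2.13  0.    0.9  -1.67]
```

>>> move_arm:
  rows:
    - [[0,-4,0],[0,0,0]]
    - [[0,-9,0],[0,0,0]]
    - [[1,-14,0],[0,0,0]]
    - [[1,-18,0],[0,0,0]]
    - [[1,-21,0],[0,0,0]]
    - [[2,-23,0],[0,0,0]]
    - [[2,-24,0],[0,0,0]]
    - [[2,-24,0],[0,0,0]]
    - [[1,-23,0],[0,0,0]]
    - [[1,-20,0],[0,0,0]]

```text
time: 27.6
position: [0.512, -0.1716, 0.1865]
ee_rot: [-0.115, 3.139, -0.0]
wrist_force: [0.7, 0.1, -4.2]
opening: 0.0116
finger_force: 50.0
```

>>> move_arm:
  rows:
    - [[1,-18,0],[0,0,0]]
    - [[0,-16,0],[0,0,0]]
    - [[0,-13,0],[0,0,0]]
    - [[0,-9,0],[0,0,0]]
    - [[0,-6,0],[0,0,0]]
    - [[0,-3,0],[0,0,0]]
    - [[0,-0.7,0],[0,0,0]]
    - [[0,0,0],[0,0,0]]
    - [[0,0,0],[0,0,0]]

```text
time: 28.72
position: [0.5161, -0.2352, 0.1865]
ee_rot: [0.117, -3.139, -0.0]
wrist_force: [-0.1, 0.5, -3.2]
opening: 0.012
finger_force: 50.0
```

```bash
python3 -c "
from h import *
goto([.5157,-.2354,.1867],down(.074+np.pi))
for n in('top','side'): print(n,proj(cam(n),[[.519,-.2803,.16]]))
a=viewer.capture('top');b=viewer.capture('side');cv2.imwrite('pics/t5.png',a);cv2.imwrite('pics/s5.png',b)
cv2.imwrite('pics/f5.png',np.hstack([cv2.resize(a[140:280,320:440],(400,467)),cv2.resize(b[90:206,235:335],(400,467))]))"
```

```text
t 28.73 shift [ 0.4 -0.2 -0.2] turn [ 0.    -0.     0.001] j [-0.47  0.21  2.02 -0.    0.91 -2.11]
top [[386.23869165 204.04415791]]
side [[300.26408016 137.16948257]]
```

View pics/f5.png

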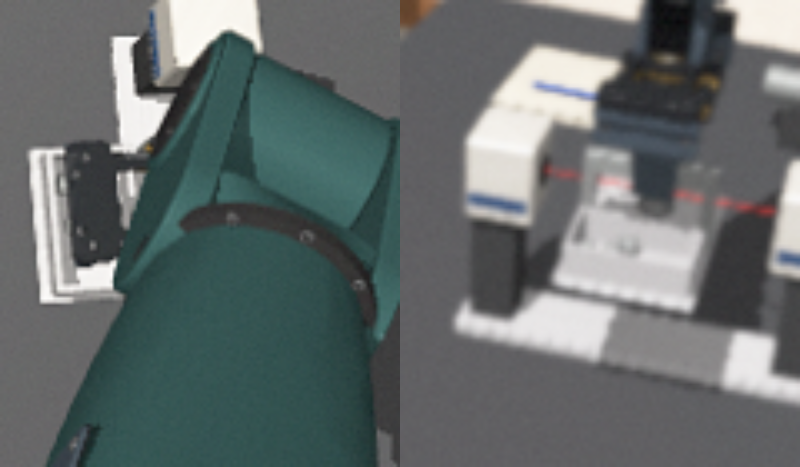

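The tray sits between the heads, level to the eye, with its ends clear of both. I check the master ball numerically from the wrist camera.

Run:
```python
from h import *
p,R,s=pose();C=cam("wrist");a=viewer.capture("wrist");g=cv2.cvtColor(a,cv2.COLOR_BGR2GRAY)
M=np.array([.519,-.2803,.16]);q=proj(C,[M,M+R.as_matrix()[:,1]*.015]);r=np.linalg.norm(q[0]-q[1]);print("pred",q[0],r)
c=cv2.HoughCircles(g,cv2.HOUGH_GRADIENT_ALT,1,5,param1=120,param2=.5,minRadius=int(r*.6),maxRadius=int(r*1.5))
if c is not None:
    for k in c[0]:
        if np.hypot(*(k[:2]-q[0]))<60: print(k,ray(C,[k[:2]],.16))
x0,y0=q[0].astype(int);print(g[max(0,y0-36):y0+37:4,max(0,x0-36):x0+37:4])
w=[ctrl.observe()["wrist_force"]];print(w)
# bin outline in the side view: expected corner pixels of the tray plate underside edge
S=cam("side");t=R.as_matrix();tx,ty=-t[:,0],-t[:,1];h=p+[0,0,.0185]
P=[h+a_*.055*tx+.085*ty-[0,0,.066] for a_ in(-1,1)];print("side plate corners",proj(S,P).round(1))
```

```text
pred [196.73012071 224.35408359] 21.250543400343073
[197.       230.        21.221725] [[ 0.52332623 -0.28006638  0.16      ]]
[174.      177.       25.37594] [[ 0.4856781 -0.2958441  0.16     ]]
[[142 143 142 144 141 142 143 144 137 116 143 143 144 144 143 143 143 141
  143]
 [141 141 142 145 143 143 141 143 141 118 142 143 142 143 142 145 142 142
  142]
 [141 141 144 141 140 142 143 142 140 117 141 144 142 140 140 142 142 140
  142]
 [138 140 141 142 141 140 141 139 140 112 140 139 140 140 139 141 141 141
  141]
 [142 141 141 143 145 143 142 141 141 105 121 118 134 142 144 142 142 143
  141]
 [143 145 142 145 145 143 142 142  82  93  68  63  63  64 120 145 143 142
  143]
 [140 143 143 145 143 142 139  96  92  94  94  83  90  73  61 113 144 142
  145]
 [139 140 140 143 141 133  94  98 102  99  97  93  91  94  81  64 143 141
  141]
 [144 142 143 141 142  96 103 104 103 109  99 102  96  88 114  66 124 140
  143]
 [145 141 143 144 129 100 109 105 108 110 108 105 101  96  83  61 112 143
  143]
 [142 141 143 142 108 106 110 110 114 116 111 109 100  95  83  60 124 202
  202]
 [189 160 144 144 104 106 111 110 115 119 111 108 102  98  85  65 141 159
  205]
 [204 205 205 205 159 102 111 109 109 111 110 107  98  94  78 125 141 141
  138]
 [203 207 205 206 201  99 108 104 109 108 102 104  97  88 125 142 142 144
   62]
 [204 203 205 205 206 175 100 103 103 103 101  99  95 103 142 141 142 117
   53]
 [202 203 204 203 204 206 186  99  95  99  96  91 117 137 139 140 137  57
   54]
 [199 201 112  63  60  65  56  59  48  42  47  47  49  49  45  43  43  38
   35]
 [201 181  39  43  42  44  45  35  36  37  40  33  34  41  41  33  38  36
   41]
 [200  53  39  38  40  36  39  34  35  40  37  37  35  36  37  41  39  36
   38]]
[array([ 0.27551554, -0.87991597, -4.88121583])]
side plate corners [[317.6 139.6]
 [286.1 133.9]]
```

The master ball is at (0.523, −0.280), and its apparent radius matches z 0.16. That puts it on the beam in y and 3 mm from mid-gap, so I hand in.

```bash
python3 -c "
from bench import ctrl
print(ctrl.job_done())"
```

```text
the job is handed in; nothing more can be done
None
```

I handed the job in at about 29 s of the 69 s allowed, and it returned no verdict. All five balls are in the bin and the cup was let go at table height. The tray is held level in the gauge, with the master ball measured on the beam in y, about 3 mm from mid-gap and at beam height.

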